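# Change over an interlocked gas manifold in a fume hood

### The arm

A 6-joint arm with a two-finger parallel gripper is mounted at the origin on the work surface. World frame = base frame: x ahead of the robot, y to its left, z up, the work surface at z = 0. Lengths are in mm, angles in degrees, forces in N, time in s.
With the tool pointing down it reaches from about 350 to 850 mm from the base axis. Payload 8.1 kg.
Tool frame: the origin (TCP) lies midway between the tips of the shut fingers; the grasp point (between the pads) lies 19 mm behind it; z points along the fingers, y is the direction in which the jaws open and shut (so a half turn about z gives the same grasp; the last joint's range is limited). The gripper opens to 85 mm and grips with 20 to 120 N. Pads are 22 mm wide; open, the fingers measure 114 mm over their backs; the gripper's body (76 mm by 85 mm) begins 54 mm behind the grasp point. The pads swing forward as they close: fully open they stand 13 mm farther back than shut.
Start: joints at [61.169, 7.471, 85.268, -0, 87.261, -4.893], TCP at [243.43, 548.404, 231.292] pointing down, gripper open.
Joint ranges: [-169.43, 169.43], [-51.17, 129.36], [1.28, 143.12], [-76.62, 256.62], [0, 156.53], [-152.29, 152.29]. Speed limits (degrees/s): [136.94, 136.94, 159.86, 180, 180, 180].

### API

Orientations are given as [roll, pitch, yaw] about the fixed x, y, z axes, in that order (R = Rz(yaw) Ry(pitch) Rx(roll)).
In Python, from bench import telemetry, snapshot, camera_params, job gives the robot as it stands. The module is installed in compiled form; this text tells all that it offers.
- The arm moves only by the shell command python3 -m jog 'ROWS' [FORCE]. ROWS is JSON, a list that holds one entry, the list of rows, each a list of 7 numbers: the shift along the tool's x, y, z in units of 50 mm (1.0 is 50 mm), then the turn, a rotation vector about the tool's x, y, z in units of 2 pi rad (1.0 is 2 pi rad), then the opening, from 0 (shut) to 1 (fully open). In form: [[[dx, dy, dz, rx, ry, rz, claw], ...]]. A call has 1 to 12 rows; each row shifts and turns the commanded pose from where the row before left it, along the tool's axes as they then stand; what a row does not reach is not made up. A row lasts 1/8 s, in which the tool goes at most 62.5 mm and 10.7 degrees, less where a joint would pass 70% of its speed; a pose out of reach is approached as far as the arm can. A call with a number of a shift or a turn outside -1 to 1 is refused whole. A call with a gripper value outside its range is refused whole. The fingers move at their own pace and stop on an object; FORCE is the grip in N (left out, the last holds). Time passes only in rows, so rows that do not move let the fingers close. It gives the time, the measured TCP pose, the force and the opening at its end, in the units of the state.
- telemetry.sense(): the state, without advancing time (a new reading comes with each control period).
- snapshot(name): name is "scene" or "top" or "wrist"; returns (picture, depth): 384x512x3 uint8, red, green, blue; 384x512 float32, mm along the optical axis (not along the pixel's ray), 0 where there is no reading.
- camera_params(name): a dict with "K" (3x3 intrinsics, pixels), "D" ([k1, k2, p1, p2, k3] as OpenCV has them; the pictures are not rectified), "extrinsics" (4x4, takes a point from camera to world coordinates). Camera axes: x right, y down, z forward; pixel columns grow to the right and rows downward; lengths in mm; the calibration is good to about 2 mm. A picture is of the moment at which its call begins: read the wrist's pose just before it. camera_params takes no time and is no camera call; for the wrist camera it gives the pose at the moment of the call.
- job.hand_in(): hands the job in, once; it reports no verdict.
The state is a dict: "time": time; "joint_pos": joint angles; "qd": joint speeds; "joint_efforts": joint torques, N m; "tool_pos": TCP position; "tcp_rot": TCP orientation; "ft_force": force on the tool from outside, world axes, zero at the start; "wrist_torque": the same for the moment, N m; "finger_gap": finger opening in mm.
Only numpy, scipy, OpenCV 4.12 (cv2) and the standard library are available. Lean on these libraries where they do the work, as an engineer would, in place of code of your own. Each camera call takes 0.05 s, during which the arm holds its last target. There are 200 camera calls.

### The job

Switch the gas manifold from its vent over to the green port: turn the yellow isolator handle clockwise to closed so that the interlock frees the selector, turn the white selector until its red pointer points at the middle of the green port, then turn the isolator back to fully open so that it locks the selector there. Do not force the selector while the isolator holds it, and leave the bottles and the flask where they stand.

Things in the scene. Friction and masses are not known exactly. Their poses are not given: they have to be found in the camera images.
- manifold: Fixed grey manifold plate on the bench, 250 mm (its x) by 400 mm (its y) and 15 mm thick; origin on its underside. In its own frame the isolator's vertical axis stands at x 0, y +70 mm, the selector's vertical axis at x 0, y -70 mm. A brass and copper inlet stub sticks out of its +y edge.
- isolator (a joint): Angle of the isolator (yellow handle), rad: 0 = open (handle in line with the selector's axis), grows clockwise seen from above to 1.40 = closed, stops at both ends. Starts within 0.15 of open; stays where left; takes about 0.12 N m. Above 1.2 the selector is free, below about 1.0 it is locked. It turns back freely only with the selector within 0.07 rad of the vent or a port; farther off it jams or shoves it.
- selector (a joint): Angle of the selector (white pointer handle), rad, counter-clockwise positive seen from above: 0 = pointing to the plate's -y (white vent plug; it starts within 0.04 of it), +1.047 = at the port on the plate's +x side, -1.047 = at the one on its -x side; hard stops at -1.25 and +1.25, beyond the ports. Stays where left; takes about 0.10 N m; no detent.
- isolator_grip (a point): Point on the isolator's axis at gripping height, 76 mm above the bench; turns with the handle, a yellow bar 100 mm long (this point's y), 18 mm thick (its x), 50 to 96 mm above the bench, centred on the axis. Below it turns a 162 mm steel cam disc, top at 40 mm, with one flat side (black stripe): its round edge stands between two selector pins and locks them; its flat lets them pass.
- selector_grip (a point): Point on the selector's axis at gripping height, 76 mm above the bench; turns with the handle, a white bar 18 mm thick (this point's x), 50 to 96 mm above the bench, reaching 56 mm towards the pointer (this point's -y) and 35 mm the other way; red stripe on top, red needle to 89 mm from the axis. Below it a 152 mm blue disc with four brass pins, tops at 43 mm.
- selector_aim (a point): Point that turns with the selector, 112 mm from its axis along its pointer, 55 mm above the bench: it lies over the middle of whatever the pointer aims at.
- port_green_mid (a point): Middle of the green port, an upright hose coupling (36 mm across, 46 mm tall, with brass top) fixed on the plate, 112 mm from the selector's axis; this point is 38 mm above the bench. Green and orange swap places between starts (plate's +x or -x side).
- port_orange_mid (a point): Middle of the orange port, same shape as the green one, at the other place; not to be selected.
- amber_mid (a point): Centre (half-way up) of a loose amber reagent bottle, 72 mm across, 160 mm tall, standing left of the isolator. Bystander.
- wash_mid (a point): Centre of a loose white wash bottle with blue cap, 70 mm across, 150 mm tall, standing right of the selector. Bystander.
- flask_mid (a point): Centre of a loose conical glass flask, 84 mm across the foot, 108 mm tall, standing beyond the plate. Bystander.

How it is judged:
By the outcome, as a careful person would: the job done as asked, in the order asked, and still so for the second after the job is handed in, with the robot touching nothing.
It also fails if it takes over 61 s, if anything falls off the work surface, if the arm or the gripper's body presses on something with over 40 N, if the wrist force passes 120 N, or if a joint passes its speed limit or range.

## Working session

There is one attempt and no reset: what is moved stays moved. The work goes in short steps, Python scripts to look and compute and a shell command to move; the robot and the scene stay as the last step left them, time stands still between calls to the robot, and variables do not carry over. Pictures are saved under pics/ and viewed, about 8 in all and at most 12, crops included, and the job is handed in when it is done.

```bash
mkdir -p pics
cat > h.py <<'E'
import numpy as np, cv2
from bench import telemetry, snapshot, camera_params
from scipy.spatial.transform import Rotation as R
def ray(name,uv,z,P=None):
    P=P or camera_params(name); K=np.array(P["K"],float);D=np.array(P["D"],float);E=np.array(P["extrinsics"],float)
    n=cv2.undistortPoints(np.array(uv,float).reshape(-1,1,2),K,D).reshape(-1,2)
    d=np.c_[n,np.ones(len(n))]@E[:3,:3].T; o=E[:3,3]
    return o+d*((z-o[2])/d[:,2])[:,None]
def cloud(name,depth,P=None):
    P=P or camera_params(name); K=np.array(P["K"],float);D=np.array(P["D"],float);E=np.array(P["extrinsics"],float)
    h,w=depth.shape; u,v=np.meshgrid(np.arange(w),np.arange(h))
    n=cv2.undistortPoints(np.stack([u,v],-1).reshape(-1,1,2).astype(float),K,D).reshape(-1,2)
    return ((np.c_[n,np.ones(len(n))]*depth.reshape(-1,1))@E[:3,:3].T+E[:3,3]).reshape(h,w,3)
def save(n,p): cv2.imwrite(n,cv2.cvtColor(p,cv2.COLOR_RGB2BGR))
E
python3 - <<'E'
from h import *
s=telemetry.sense();print(s)
for n in("top","scene"):
    p,d=snapshot(n);save(f"pics/{n}0.png",p);np.save(f"{n}0.npy",d)
    print(n,camera_params(n))
E
```

```text
{'time': 0.0, 'joint_pos': array([ 6.11669330e+01,  7.51412001e+00,  8.53296784e+01,  1.13343239e-03,
        8.72603530e+01, -4.89331278e+00]), 'qd': array([-0.10166381, -0.04865279, -0.03915507, -0.04598677,  0.01596201,
        0.02686178]), 'joint_efforts': array([-9.93986323e-04, -5.69406724e+01, -5.00544798e+01, -3.39366998e-04,
        1.49893976e-02, -7.47180979e-05]), 'tool_pos': array([243.17841228, 547.91770427, 230.2508943 ]), 'tcp_rot': array([-1.79896325e+02, -1.00120837e-02,  1.56060181e+02]), 'ft_force': array([ 0.22532363,  0.05272876, -0.30560858]), 'wrist_torque': array([ 0.03006642,  0.03055875, -0.02128903]), 'finger_gap': 85.4885568421282}
top {'K': array([[355.49392144,   0.        , 257.61324535],
       [  0.        , 355.49392144, 191.09596949],
       [  0.        ,   0.        ,   1.        ]]), 'D': array([0.03752648, 0.        , 0.        , 0.        , 0.        ]), 'extrinsics': array([[ 6.04225649e-02, -9.69804071e-01,  2.36281987e-01,
         3.49140089e+02],
       [-9.98164995e-01, -5.96461887e-02,  1.04391055e-02,
         3.44158199e+01],
       [ 3.96943302e-03, -2.36479166e-01, -9.71628451e-01,
         8.92384973e+02],
       [ 0.00000000e+00,  0.00000000e+00,  0.00000000e+00,
         1.00000000e+00]])}
scene {'K': array([[430.40853035,   0.        , 270.01457645],
       [  0.        , 430.40853035, 183.78093918],
       [  0.        ,   0.        ,   1.        ]]), 'D': array([-0.08240335,  0.        ,  0.        ,  0.        ,  0.        ]), 'extrinsics': array([[-8.51324205e-01,  3.21998734e-01, -4.14202744e-01,
         1.00482976e+03],
       [ 5.24319648e-01,  4.94598396e-01, -6.93153182e-01,
         8.24632342e+02],
       [-1.83304343e-02, -8.07272719e-01, -5.89893849e-01,
         7.59725064e+02],
       [ 0.00000000e+00,  0.00000000e+00,  0.00000000e+00,
         1.00000000e+00]])}
```

View pics/top0.png

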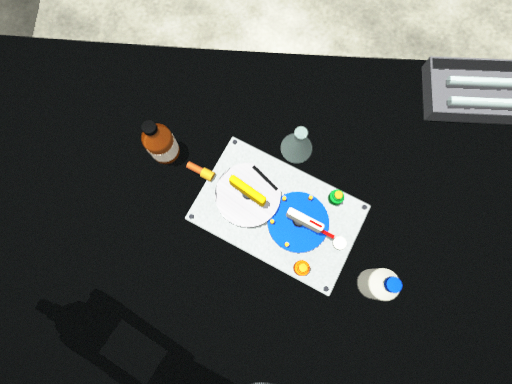

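View pics/scene0.png

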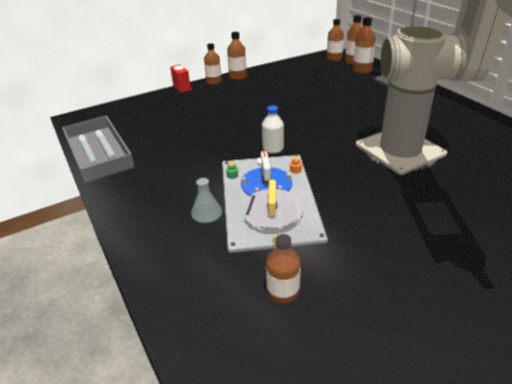

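The top view shows the isolator bar at about (248,190), selector at (303,221) with its pointer at the vent (340,243), the green port at (337,198) and the orange port at (302,268). Amber bottle is at (160,145), flask at (297,148), wash bottle at (382,285). Next I measure them.

```bash
cat > meas.py <<'E'
from h import *
def hsv(p): return cv2.cvtColor(p,cv2.COLOR_RGB2HSV)
def blob(m,x0=0,x1=512,y0=0,y1=384):
    q=np.zeros_like(m);q[y0:y1,x0:x1]=m[y0:y1,x0:x1]
    n,l,s,c=cv2.connectedComponentsWithStats(q); k=1+np.argmax(s[1:,4]); return l==k
if __name__=="__main__":
    p=cv2.cvtColor(cv2.imread("pics/top0.png"),cv2.COLOR_BGR2RGB);d=np.load("top0.npy");C=cloud("top",d);H=hsv(p)
    def rng(a,b): return cv2.inRange(H,a,b)
    M={"yellow":blob(rng((22,150,120),(34,255,255)),222,275,165,215),"blue":blob(rng((100,150,80),(125,255,255)),260,340,185,260),
       "green":blob(rng((45,120,60),(80,255,255)),320,350,180,215),"orange":blob(rng((3,150,120),(20,255,255)),285,320,250,285),
       "redptr":blob(rng((0,150,100),(4,255,255))|rng((172,150,100),(180,255,255)),290,345,205,250),
       "handle":((C[...,2]>85)&(C[...,2]<105)),}
    for k,m in M.items():
        q=C[m]; q=q[q[:,2]>0]
        print(k,m.sum(),"med",np.median(q,0).round(1),"z pct",np.percentile(q[:,2],[5,50,95]).round(1))
    n,l,s,c=cv2.connectedComponentsWithStats(M["handle"].astype(np.uint8))
    for i in range(1,n):
        if s[i,4]>60:
            uv=np.argwhere(l==i)[:,::-1]; q=ray("top",uv,96); r=cv2.minAreaRect(q[:,:2].astype(np.float32)); 
            print("handle blob",c[i].round(1),s[i,4],r, "meanz",C[l==i][:,2].mean())
            dd=q[:,:2]-q[:,:2].mean(0); e,v=np.linalg.eigh(dd.T@dd); print("  pca yaw",np.degrees(np.arctan2(v[1,1],v[0,1])), q.mean(0))
    # disc contours -> plane, circle fit
    from scipy.optimize import least_squares
    hull=cv2.convexHull(np.argwhere(M["blue"])[:,::-1].astype(np.int32))[:,0]
    gray=(p.min(2)>200)
    for nm,hl,z in(("blue",hull,35),):
        q=ray("top",hl,z)[:,:2]; f=least_squares(lambda t:np.hypot(*(q-t[:2]).T)-t[2],[*q.mean(0),76],loss="soft_l1"); print(nm,"circle",f.x,abs(f.fun).mean())
    W=blob(rng((0,0,225),(180,40,255)),210,290,150,235); print("W",W.sum())
    q=ray("top",cv2.convexHull(np.argwhere(W)[:,::-1].astype(np.int32))[:,0],40)[:,:2]
    f=least_squares(lambda t:np.hypot(*(q-t[:2]).T)-t[2],[*q.mean(0),81],loss="soft_l1");print("white circle",f.x,abs(f.fun).mean())
    # bottles
    for nm,(x0,x1,y0,y1) in dict(amber=(140,185,115,170),wash=(350,410,260,305),flask=(275,318,120,165)).items():
        q=C[y0:y1,x0:x1].reshape(-1,3); q=q[q[:,2]>60 if nm=="flask" else q[:,2]>100]; print(nm,len(q),q.mean(0).round(),q.max(0).round(),q.min(0).round())
    E0=ray("top",[[235,142],[366,207],[326,289],[191,216]],15);print("holes",E0.round(1))
    print("stripe", ray("top",[[253,167],[277,189]],40).round(1),"vent",ray("top",[[340,243]],30),"green cap",ray("top",[[338,195]],61),"or",ray("top",[[303,268]],61))
E
python3 meas.py
```

```text
yellow 390 med [543.9  67.2  94.7] z pct [71.8 94.7 97.7]
blue 2135 med [477.4 -58.9  25.1] z pct [22.6 25.1 27.6]
green 122 med [ 547.  -143.7   43. ] z pct [30.6 43.  56.2]
orange 52 med [373.1 -62.9  45.1] z pct [26.7 45.1 56.3]
redptr 39 med [ 459.  -127.    58.8] z pct [56.7 58.8 61.8]
handle 1190 med [496.8 -45.1  95.8] z pct [ 88.3  95.8 103.5]
handle blob [162.1 144.3] 165 ((649.6355590820312, 282.938720703125), (51.4932861328125, 69.814697265625), 36.940025329589844) meanz 97.53438896621812
  pca yaw 131.0916958910743 [643.00177811 275.92921584  96.        ]
handle blob [247.  189.3] 336 ((545.7853393554688, 67.9441909790039), (99.12380981445312, 18.792831420898438), 57.74361801147461) meanz 94.68107224933713
  pca yaw 57.54886695766412 [545.74071687  67.79232066  96.        ]
handle blob [305.  219.3] 322 ((483.9035949707031, -67.81082153320312), (88.93603515625, 19.123443603515625), 65.25222778320312) meanz 94.89124622498574
  pca yaw 65.44579270039435 [484.02055054 -67.84296089  96.        ]
handle blob [378.6 284. ] 325 ((354.0652770996094, -237.70936584472656), (66.86467742919922, 65.32158660888672), 1.6566890478134155) meanz 97.67342957191724
  pca yaw -173.14741605169806 [ 353.06243791 -229.87201608   96.        ]
blue circle [488.43402991 -58.49241838  73.45121793] 0.37735892401085114
W 4888
white circle [542.76713878  63.6776663  123.70776994] 8.109779931045336
amber 714 [646. 279. 144.] [694. 325. 892.] [349.  34. 100.]
wash 670 [ 354. -232.  134.] [385.  34. 892.] [ 324. -269.  100.]
flask 287 [676. -46. 112.] [705.  34. 892.] [349. -69.  60.]
holes [[ 691.3  111.1   15. ]
 [ 538.2 -229.9   15. ]
 [ 333.8 -132.6   15. ]
 [ 488.6  205.7   15. ]]
stripe [[617.8  58.9  40. ]
 [564.7  -3.9  40. ]] vent [[ 442.6975383  -161.99747308   30.        ]] green cap [[ 553.53365884 -149.65363526   61.        ]] or [[377.3422552  -70.97319712  61.        ]]
```

Consistency checks:
- The isolator axis is (545.8, 67.9) and the selector axis is (488.4, -58.5). They are 139 mm apart against 140 expected, along 65.5°.
- Isolator bar yaw is 57.7°, so it stands 0.135 rad from open. The selector is at about 0.
- The green cap at (553.5, -149.6) matches the computed +x port position (553.4, -149.6), so the selector target is +1.047.

Now I move over the isolator.

```bash
cat > go.py <<'E'
import sys; from h import *
s=telemetry.sense(); x,y,z,yaw=map(float,sys.argv[1:5])
Rt=R.from_euler("xyz",s["tcp_rot"],degrees=True); T=R.from_euler("xyz",[180,0,yaw],degrees=True)
print("t",s["time"],"pos",s["tool_pos"].round(1),"rot",s["tcp_rot"].round(1),"gap",s["finger_gap"].round(1),"F",s["ft_force"].round(1),"M",s["wrist_torque"].round(2),"q",s["joint_pos"].round(0))
print("shift units",(Rt.inv().apply(np.array([x,y,z])-s["tool_pos"])/50).round(3),"turn units",((Rt.inv()*T).as_rotvec()/2/np.pi).round(4))
E
python3 -m jog '[[[-0.857,-0.575,0,0,0,0,0.6],[-0.857,-0.575,0,0,0,0,0.6],[-0.857,-0.575,0,0,0,0,0.6],[-0.857,-0.575,0,0,0,0,0.6],[-0.857,-0.575,0,0,0,0,0.6],[-0.857,-0.575,0,0,0,0,0.6],[-0.857,-0.575,0,0,0,0,0.6],[-0.857,-0.575,0,0,0,0,0.6],[-0.857,-0.575,0,0,0,0,0.6],[-0.857,-0.575,0,0,0,0,0.6],[-0.857,-0.575,0,0,0,0,0.6],[0,0,0,0,0,0,0.6]]]' 60
python3 -m jog '[[[0,0,0.1,0,0,0.0273,0.6],[0,0,0.1,0,0,0.0273,0.6],[0,0,0.1,0,0,0.0273,0.6],[0,0,0.1,0,0,0.0273,0.6],[0,0,0.1,0,0,0.0273,0.6],[0,0,0.1,0,0,0.0273,0.6],[0,0,0.1,0,0,0.0273,0.6],[0,0,0.1,0,0,0.0273,0.6],[0,0,0.1,0,0,0.0273,0.6],[0,0,0.1,0,0,0.0273,0.6],[0,0,0,0,0,0,0.6],[0,0,0,0,0,0,0.6]]]'
python3 go.py 545.8 67.9 57 57.7
python3 - <<'E'
from h import *
P=camera_params("wrist");p,d=snapshot("wrist");save("pics/w1.png",p);C=cloud("wrist",d,P)
m=((C[...,2]>85)&(C[...,2]<102)&(d>0)).astype(np.uint8)
n,l,s,c=cv2.connectedComponentsWithStats(m)
for i in range(1,n):
    if s[i,4]>300:
        q=ray("wrist",np.argwhere(l==i)[:,::-1],96,P); print(c[i].round(),s[i],cv2.minAreaRect(q[:,:2].astype(np.float32)))
E
```

```text
time: 1.6
tool_pos: [546.8, 64.9, 230.5]
tcp_rot: [-179.9, -0.0, 155.8]
ft_force: [-1.1, 1.1, -0.8]
finger_gap: 51.2
time: 3.1
tool_pos: [545.7, 68.6, 181.3]
tcp_rot: [-180.0, 0.0, 58.0]
ft_force: [0.0, 0.6, -0.1]
finger_gap: 51.3
[258. 184.] [ 246  122   26  128 3005] ((549.4186401367188, 69.17082214355469), (98.71672821044922, 17.643871307373047), 57.69321823120117)
[473. 215.] [461 201  37  37 538] ((683.9356689453125, -41.142391204833984), (28.032848358154297, 24.819660186767578), 28.5931339263916)
[276. 322.] [264 300  24  46 872] ((498.8934020996094, -42.341896057128906), (48.40636444091797, 17.797054290771484), 65.28656005859375)Traceback (most recent call last):
  File "go.py", line 4, in <module>
    print("t",s["time"],"pos",s["tool_pos"].round(1),"rot",s["tcp_rot"].round(1),"gap",s["finger_gap"].round(1),"F",s["ft_force"].round(1),"M",s["wrist_torque"].round(2),"q",s["joint_pos"].round(0))
                                                                                       ^^^^^^^^^^^^^^^^^^^^^
AttributeError: 'float' object has no attribute 'round'
```

View pics/w1.png

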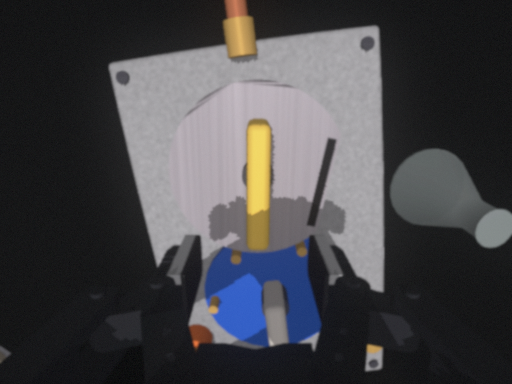

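The wrist view shows the bar at (258,184), midway between the fingers at about 195 and 315. It measures 3.8 mm off the top-camera value, within the stated 2 mm calibration of each camera. I take the mean, descend and grip.

```bash
sed -i 's/s\["finger_gap"\].round(1)/round(s["finger_gap"],1)/' go.py
python3 -m jog '[[[0.018,0.033,0.5,0,0,0,0.6],[0,0,0.5,0,0,0,0.6],[0,0,0.5,0,0,0,0.6],[0,0,0.5,0,0,0,0.6],[0,0,0.486,0,0,0,0.6],[0,0,0,0,0,0,0.6],[0,0,0,0,0,0,0],[0,0,0,0,0,0,0],[0,0,0,0,0,0,0],[0,0,0,0,0,0,0],[0,0,0,0,0,0,0]]]' 60
python3 go.py 547.6 68.5 57 57.7
```

```text
time: 4.53
tool_pos: [548.6, 68.3, 58.8]
tcp_rot: [179.9, -0.1, 57.8]
ft_force: [-4.3, 0.9, 6.6]
finger_gap: 17.3
t 4.525 pos [548.6  68.3  58.8] rot [ 1.799e+02 -1.000e-01  5.780e+01] gap 17.3 F [-4.3  0.9  6.6] M [ 0.18  0.5  -0.08] q [  2.   9. 103.   0.  69.  34.]
shift units [-0.007 -0.02   0.036] turn units [ 0.0002 -0.0002  0.0003]
```

```bash
python3 -m jog '[[[0,0,0,0,0,0.0185,0],[0,0,0,0,0,0.0185,0],[0,0,0,0,0,0.0185,0],[0,0,0,0,0,0.0185,0],[0,0,0,0,0,0.0185,0],[0,0,0,0,0,0.0185,0],[0,0,0,0,0,0.0185,0],[0,0,0,0,0,0.0185,0],[0,0,0,0,0,0.0185,0],[0,0,0,0,0,0.0185,0],[0,0,0,0,0,0,0]]]'
python3 go.py 547.6 68.5 57 -14.7
python3 - <<'E'
from h import *
p,d=snapshot("top");save("pics/top1.png",p[120:300,170:400].repeat(3,0).repeat(3,1))
E
```

```text
time: 5.9
tool_pos: [548.9, 67.7, 58.8]
tcp_rot: [180.0, -0.1, -8.9]
ft_force: [-2.5, -2.2, 5.6]
finger_gap: 17.6
t 5.9 pos [548.9  67.7  58.8] rot [ 1.8e+02 -1.0e-01 -8.9e+00] gap 17.6 F [-2.5 -2.2  5.6] M [-0.36  0.41 -0.14] q [  2.   9. 103.  -0.  68. 101.]
shift units [-0.028 -0.011  0.037] turn units [-0.     -0.0004  0.0161]
```

View pics/top1.png

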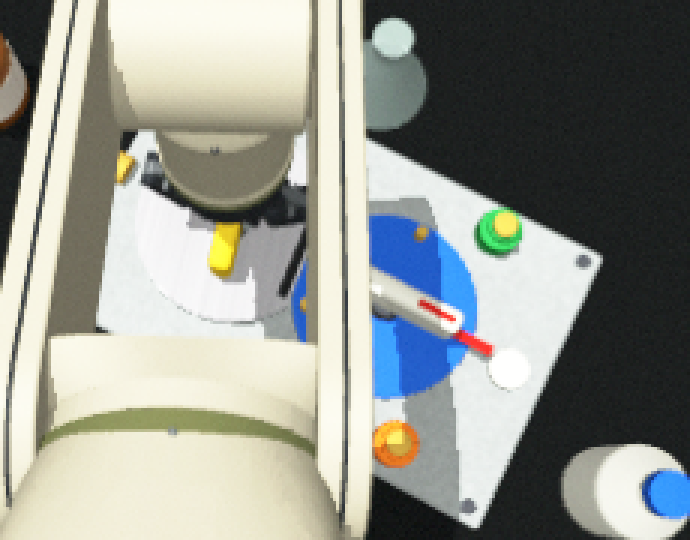

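The isolator bar has turned and the stripe (flat) now faces the selector; the pointer is still at the vent. I add the last few degrees, release and rise.

```bash
python3 -m jog '[[[0,0,0,0,0,0.007,0],[0,0,0,0,0,0.008,0],[0,0,0,0,0,0,0]]]'
python3 go.py 547.6 68.5 57 -14.7
python3 -m jog '[[[0,0,0,0,0,0,0.5],[0,0,0,0,0,0,0.5],[0,0,0,0,0,0,0.5],[0,0,-0.5,0,0,0,0.5],[0,0,-0.5,0,0,0,0.5],[0,0,-0.5,0,0,0,0.5],[0,0,-0.5,0,0,0,0.5],[0,0,-0.4,0,0,0,0.5],[0,0,0,0,0,0,0.5]]]'
python3 go.py 489.5 -58 181 65.4
```

```text
time: 6.32
tool_pos: [548.8, 67.7, 58.8]
tcp_rot: [-180.0, -0.1, -14.3]
ft_force: [-1.8, -1.5, 4.7]
finger_gap: 17.5
t 6.325 pos [548.8  67.7  58.8] rot [-1.80e+02 -1.00e-01 -1.43e+01] gap 17.5 F [-1.8 -1.5  4.7] M [-0.4   0.47 -0.08] q [  2.   9. 103.  -0.  68. 106.]
shift units [-0.028 -0.01   0.036] turn units [-0.     -0.0004  0.0012]
time: 7.45
tool_pos: [549.1, 68.0, 178.9]
tcp_rot: [-179.9, -0.2, -14.2]
ft_force: [-1.3, -0.8, 0.5]
finger_gap: 42.4
t 7.45 pos [549.1  68.  178.9] rot [-179.9   -0.2  -14.2] gap 42.4 F [-1.3 -0.8  0.5] M [ 0.07 -0.01 -0.05] q [  2.   2.  97.  -0.  81. 106.]
shift units [-0.536  2.736 -0.046] turn units [ 2.000e-04 -6.000e-04 -2.212e-01]
```

```bash
python3 -m jog '[[[-0.172,0.911,0,0,0,0,0.5],[-0.172,0.911,0,0,0,0,0.5],[-0.172,0.911,0,0,0,0,0.5],[0,0,0,0,0,-0.0277,0.5],[0,0,0,0,0,-0.0277,0.5],[0,0,0,0,0,-0.0277,0.5],[0,0,0,0,0,-0.0277,0.5],[0,0,0,0,0,-0.0277,0.5],[0,0,0,0,0,-0.0277,0.5],[0,0,0,0,0,-0.0277,0.5],[0,0,0,0,0,-0.0273,0.5],[0,0,0,0,0,0,0.5]]]'
python3 go.py 490.5 -58.2 57 65.4
python3 - <<'E'
from h import *
P=camera_params("wrist");p,d=snapshot("wrist");save("pics/w2.png",p);C=cloud("wrist",d,P)
m=((C[...,2]>85)&(C[...,2]<102)&(d>0)).astype(np.uint8)
n,l,s,c=cv2.connectedComponentsWithStats(m)
for i in range(1,n):
    if s[i,4]>300:
        q=ray("wrist",np.argwhere(l==i)[:,::-1],96,P); print(c[i].round(),s[i],cv2.minAreaRect(q[:,:2].astype(np.float32)))
E
```

```text
time: 8.95
tool_pos: [488.5, -58.0, 175.6]
tcp_rot: [-179.9, 0.0, 65.4]
ft_force: [0.4, -0.1, -0.6]
finger_gap: 42.8
t 8.95 pos [488.5 -58.  175.6] rot [-179.9    0.    65.4] gap 42.8 F [ 0.4 -0.1 -0.6] M [-0.05 -0.03 -0.04] q [-13.  -7. 106.   0.  82.  12.]
shift units [0.013 0.042 2.372] turn units [-0.0003  0.0001 -0.0001]
[211.   5.] [181   0  84  15 714] ((522.271240234375, 63.42448806762695), (8.347213745117188, 51.984596252441406), 64.8231430053711)
[497.  71.] [486  50  26  42 622] ((677.5282592773438, -47.43059158325195), (27.743154525756836, 19.031648635864258), 75.98819732666016)
[258. 203.] [ 246  146   25  116 2741] ((486.9172668457031, -67.40168762207031), (90.24940490722656, 17.67865753173828), 65.50748443603516)
```

View pics/w2.png

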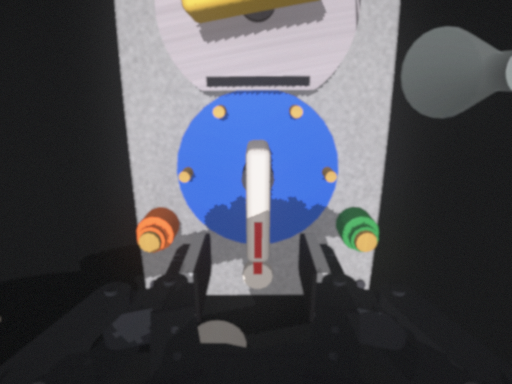

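The wrist view shows the selector bar at (258,203), centred between the fingers. The cam's flat faces the blue disc and the pins are free; green port at (360,230). The wrist camera puts the selector axis at (491, -58), which agrees with the top camera. I descend and grip.

```bash
python3 -m jog '[[[0.013,0.042,0.47,0,0,0,0.5],[0,0,0.47,0,0,0,0.5],[0,0,0.47,0,0,0,0.5],[0,0,0.47,0,0,0,0.5],[0,0,0.45,0,0,0,0.5],[0,0,0,0,0,0,0.5],[0,0,0,0,0,0,0],[0,0,0,0,0,0,0],[0,0,0,0,0,0,0],[0,0,0,0,0,0,0],[0,0,0,0,0,0,0]]]' 60
python3 go.py 490.5 -58.2 57 125.5
python3 -m jog '[[[0,0,0,0,0,-0.0165,0],[0,0,0,0,0,-0.0165,0],[0,0,0,0,0,-0.0165,0],[0,0,0,0,0,-0.0165,0],[0,0,0,0,0,-0.0165,0],[0,0,0,0,0,-0.0165,0],[0,0,0,0,0,-0.0165,0],[0,0,0,0,0,-0.0165,0],[0,0,0,0,0,-0.0165,0],[0,0,0,0,0,-0.0165,0],[0,0,0,0,0,0,0]]]'
python3 go.py 490.5 -58.2 57 125.5
```

```text
time: 10.38
tool_pos: [491.1, -58.1, 61.7]
tcp_rot: [-180.0, -0.0, 65.4]
ft_force: [-8.4, 1.9, 5.2]
finger_gap: 17.2
t 10.375 pos [491.1 -58.1  61.7] rot [-180.    -0.    65.4] gap 17.2 F [-8.4  1.9  5.2] M [0.26 0.91 0.03] q [-13.   0. 112.   0.  68.  12.]
shift units [-0.006 -0.01   0.093] turn units [-1.00e-04 -1.00e-04 -1.67e-01]
time: 11.75
tool_pos: [489.5, -58.2, 61.6]
tcp_rot: [-179.8, -0.2, 124.9]
ft_force: [-17.2, 2.1, 13.9]
finger_gap: 17.4
t 11.75 pos [489.5 -58.2  61.6] rot [-179.8   -0.2  124.9] gap 17.4 F [-17.2   2.1  13.9] M [0.47 2.24 0.03] q [-13.  -0. 112.  -0.  69. -48.]
shift units [-0.012  0.016  0.092] turn units [-0.0005 -0.0004 -0.0018]
```

```bash
python3 -m jog '[[[0,0,0,0,0,-0.0018,0],[0,0,0,0,0,0,0],[0,0,0,0,0,0,0.5],[0,0,0,0,0,0,0.5],[0,0,0,0,0,0,0.5],[0,0,-0.5,0,0,0,0.5],[0,0,-0.5,0,0,0,0.5],[0,0,-0.5,0,0,0,0.5],[0,0,-0.5,0,0,0,0.5],[0,0,-0.4,0,0,0,0.5],[0,0,0,0,0,0,0.5]]]'
python3 go.py 490.5 -58.2 57 125.5
cat > chk.py <<'E'
import sys; from h import *; from meas import hsv,blob
P=camera_params("wrist");p,d=snapshot("wrist");save(sys.argv[1],p);C=cloud("wrist",d,P);H=hsv(p)
m=((C[...,2]>85)&(C[...,2]<102)&(d>0)).astype(np.uint8)
n,l,s,c=cv2.connectedComponentsWithStats(m)
for i in range(1,n):
    if s[i,4]>300:
        q=ray("wrist",np.argwhere(l==i)[:,::-1],96,P); r=cv2.minAreaRect(q[:,:2].astype(np.float32));print(c[i].round(),s[i],r)
for nm,lo,hi in(("green",(45,100,40),(80,255,255)),("orange",(3,150,120),(17,255,255)),("red",(0,150,60),(3,255,255))):
    mm=cv2.inRange(H,lo,hi)
    if mm.any():
        b=blob(mm); uv=np.argwhere(b)[:,::-1]; print(nm,b.sum(),uv.mean(0).round(1),np.median(C[b],0).round(1))
E
python3 chk.py pics/w3.png
```

```text
time: 13.12
tool_pos: [492.8, -58.7, 182.5]
tcp_rot: [179.8, 0.2, 125.5]
ft_force: [0.1, 0.4, 0.8]
finger_gap: 42.5
t 13.125 pos [492.8 -58.7 182.5] rot [179.8   0.2 125.5] gap 42.5 F [0.1 0.4 0.8] M [-0.03 -0.03 -0.02] q [-13.  -7. 105.  -0.  82. -48.]
shift units [ 0.043 -0.039  2.509] turn units [ 0.0004  0.0005 -0.0001]
[416.  92.] [ 372   32   91  122 3791] ((545.7747802734375, 65.13993072509766), (20.571115493774414, 98.94554901123047), 75.55484008789062)
[251. 198.] [ 239  142   24  114 2617] ((495.3542175292969, -66.94879913330078), (17.424236297607422, 90.58012390136719), 35.71223449707031)
[ 24. 258.] [   0  227   45   74 1442] ((373.16522216796875, -227.0967559814453), (37.010833740234375, 72.594970703125), 30.91046905517578)
[437. 294.] [422 286  33  19 342] ((678.5001831054688, -44.2458610534668), (18.819169998168945, 26.800737380981445), 84.41190338134766)
green 669 [252.4 272.8] [ 550.7 -142.6   43.3]
orange 924 [145.4 107.2] [386.1 -62.1  43.7]
red 75 [251.4 261.4] [ 537.9 -126.3   58.9]
```

View pics/w3.png

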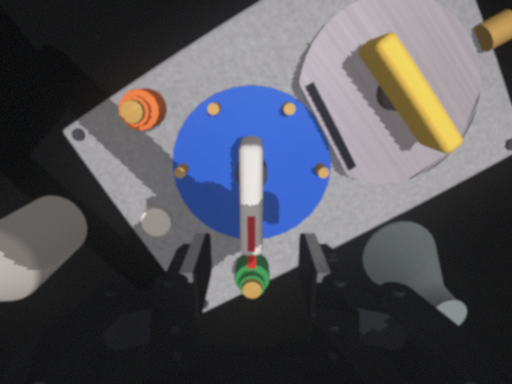

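The wrist view shows the selector bar at 125.7° (target 125.5°), with its needle and the green port both in line at columns 251–252. The isolator bar is at -14.45°, i.e. 1.396 rad closed. Back to the isolator.

```bash
python3 -m jog '[[[0.471,0.794,0,0,0,0,0.5],[0.471,0.794,0,0,0,0,0.5],[0.471,0.794,0,0,0,0,0.5],[0,0,0,0,0,0.0278,0.5],[0,0,0,0,0,0.0278,0.5],[0,0,0,0,0,0.0278,0.5],[0,0,0,0,0,0.0278,0.5],[0,0,0,0,0,0.0278,0.5],[0,0,0,0,0,0.0278,0.5],[0,0,0,0,0,0.0278,0.5],[0,0,0,0,0,0.0278,0.5],[0,0,0,0,0,0.0278,0.5]]]'
python3 -m jog '[[[0,0,0,0,0,0.0278,0.5],[0,0,0,0,0,0.0278,0.5],[0,0,0,0,0,0.0278,0.5],[0,0,0,0,0,0.0278,0.5],[0,0,0,0,0,0.0274,0.5],[0,0,0,0,0,0,0.5],[0,0,0,0,0,0,0.5]]]'
python3 go.py 548.7 68 57 -14.4
python3 chk.py pics/w4.png
```

```text
time: 14.68
tool_pos: [546.6, 68.2, 178.5]
tcp_rot: [-179.9, 0.1, 35.1]
ft_force: [-0.2, -0.1, -0.1]
finger_gap: 42.6
time: 15.55
tool_pos: [547.0, 68.2, 179.6]
tcp_rot: [180.0, 0.1, -14.3]
ft_force: [0.0, -1.3, 0.3]
finger_gap: 42.4
t 15.55 pos [547.   68.2 179.6] rot [ 1.80e+02  1.00e-01 -1.43e+01] gap 42.4 F [ 0.  -1.3  0.3] M [ 0.02 -0.01  0.01] q [  2.   2.  97.  -0.  82. 106.]
shift units [ 0.037 -0.005  2.451] turn units [0.0001 0.0002 0.0003]
[255. 185.] [ 242  122   26  129 3042] ((549.812255859375, 67.16886901855469), (17.655454635620117, 98.73725128173828), 75.64187622070312)
[438. 207.] [ 389  161   99   94 2982] ((500.3453369140625, -64.97920989990234), (24.004192352294922, 89.29643249511719), 35.45665740966797)
green 1286 [480.5 105.4] [ 560.7 -139.6   42.9]
orange 415 [422.2 285.8] [390.8 -69.8  43.4]
red 282 [472.4 141.1] [ 534.7 -120.4   58.8]
```

```bash
python3 -m jog '[[[0.034,-0.003,0.5,0,0,0,0.5],[0,0,0.5,0,0,0,0.5],[0,0,0.5,0,0,0,0.5],[0,0,0.5,0,0,0,0.5],[0,0,0.45,0,0,0,0.5],[0,0,0,0,0,0,0.5],[0,0,0,0,0,0,0],[0,0,0,0,0,0,0],[0,0,0,0,0,0,0],[0,0,0,0,0,0,0],[0,0,0,0,0,0,0]]]' 60
python3 go.py 548.7 68 57 65.5
python3 -m jog '[[[0,0,0,0,0,-0.0185,0],[0,0,0,0,0,-0.0185,0],[0,0,0,0,0,-0.0185,0],[0,0,0,0,0,0,0]]]'
python3 go.py 548.7 68 57 65.5
```

```text
time: 16.98
tool_pos: [549.9, 67.5, 59.5]
tcp_rot: [180.0, -0.1, -14.5]
ft_force: [-3.8, -5.0, 5.9]
finger_gap: 17.3
t 16.975 pos [549.9  67.5  59.5] rot [ 1.80e+02 -1.00e-01 -1.45e+01] gap 17.3 F [-3.8 -5.   5.9] M [-0.52  0.44  0.08] q [  2.   9. 102.  -0.  69. 106.]
shift units [-0.026 -0.003  0.049] turn units [ 2.000e-04 -2.000e-04 -2.222e-01]
time: 17.48
tool_pos: [550.0, 68.1, 59.4]
tcp_rot: [-180.0, -0.1, 5.6]
ft_force: [-3.3, -1.6, 5.1]
finger_gap: 17.6
t 17.475 pos [550.   68.1  59.4] rot [-1.8e+02 -1.0e-01  5.6e+00] gap 17.6 F [-3.3 -1.6  5.1] M [-0.07  0.45  0.07] q [  2.   9. 102.   0.  69.  86.]
shift units [-0.025 -0.001  0.049] turn units [ 1.000e-04 -3.000e-04 -1.664e-01]
```

```bash
python3 -m jog '[[[0,0,0,0,0,-0.015,0],[0,0,0,0,0,-0.015,0],[0,0,0,0,0,-0.015,0],[0,0,0,0,0,-0.015,0],[0,0,0,0,0,0,0]]]'
python3 go.py 548.7 68 57 65.5
python3 -m jog '[[[0,0,0,0,0,-0.0175,0],[0,0,0,0,0,-0.0175,0],[0,0,0,0,0,-0.0175,0],[0,0,0,0,0,-0.0175,0],[0,0,0,0,0,-0.0175,0],[0,0,0,0,0,-0.0175,0],[0,0,0,0,0,0,0]]]'
python3 go.py 548.7 68 57 65.5
```

```text
time: 18.1
tool_pos: [549.8, 68.6, 59.4]
tcp_rot: [-180.0, -0.1, 27.2]
ft_force: [-3.8, 1.3, 6.9]
finger_gap: 17.3
t 18.1 pos [549.8  68.6  59.4] rot [-1.80e+02 -1.00e-01  2.72e+01] gap 17.3 F [-3.8  1.3  6.9] M [0.32 0.63 0.09] q [  2.   9. 102.   0.  69.  65.]
shift units [-0.025  0.001  0.049] turn units [ 1.000e-04 -3.000e-04 -1.065e-01]
time: 18.98
tool_pos: [549.0, 69.3, 59.4]
tcp_rot: [-180.0, -0.1, 65.0]
ft_force: [-7.6, 4.1, 9.9]
finger_gap: 17.3
t 18.975 pos [549.   69.3  59.4] rot [-1.8e+02 -1.0e-01  6.5e+01] gap 17.3 F [-7.6  4.1  9.9] M [0.69 1.3  0.04] q [  2.   9. 102.   0.  69.  27.]
shift units [-0.027  0.005  0.049] turn units [-0.0001 -0.0003 -0.0014]
```

```bash
python3 -m jog '[[[0,0,0,0,0,-0.0028,0],[0,0,0,0,0,0,0],[0,0,0,0,0,0,0]]]'
python3 go.py 548.7 68 57 65.5
python3 -m jog '[[[0,0,0,0,0,0,0.5],[0,0,0,0,0,0,0.5],[0,0,0,0,0,0,0.5],[0,0,-0.5,0,0,0,0.5],[0,0,-0.5,0,0,0,0.5],[0,0,-0.5,0,0,0,0.5],[0,0,-0.5,0,0,0,0.5],[0,0,-0.5,0,0,0,0.5],[0,0,0,0,0,0,0.5]]]'
python3 chk.py pics/w5.png
python3 -m jog '[[[0.5,-0.5,-0.5,0,0,0,0.5],[0.5,-0.5,-0.5,0,0,0,0.5],[0.5,-0.5,-0.5,0,0,0,0.5],[0.5,-0.5,-0.3,0,0,0,0.5],[0,-0.9,0,0,0,0,0.5],[0,-0.9,0,0,0,0,0.5],[0,-0.9,0,0,0,0,0.5],[0,-0.9,0,0,0,0,0.5],[0,0,0,0,0,0,0.5],[0,0,0,0,0,0,0.5]]]'
python3 - <<'E'
from h import *
p,d=snapshot("top");save("pics/top2.png",p[100:310,130:420].repeat(2,0).repeat(2,1))
C=cloud("top",d)
m=((C[...,2]>85)&(C[...,2]<102)&(d>0)).astype(np.uint8)
n,l,s,c=cv2.connectedComponentsWithStats(m)
for i in range(1,n):
    if s[i,4]>60:
        q=ray("top",np.argwhere(l==i)[:,::-1],96); print(c[i].round(1),s[i,4],cv2.minAreaRect(q[:,:2].astype(np.float32)))
E
```

```text
time: 19.35
tool_pos: [549.0, 69.3, 59.4]
tcp_rot: [-179.9, -0.1, 65.9]
ft_force: [-8.0, 3.7, 10.2]
finger_gap: 17.5
t 19.35 pos [549.   69.3  59.4] rot [-1.799e+02 -1.000e-01  6.590e+01] gap 17.5 F [-8.   3.7 10.2] M [ 0.74  1.33 -0.62] q [  2.   9. 102.   0.  69.  26.]
shift units [-0.027  0.005  0.049] turn units [-0.0002 -0.0003  0.001 ]
time: 20.48
tool_pos: [550.8, 67.9, 185.5]
tcp_rot: [179.8, -0.1, 65.9]
ft_force: [-0.7, 0.6, -0.6]
finger_gap: 42.4
[251. 186.] [ 239  124   25  126 2887] ((549.3084716796875, 69.21907806396484), (98.9840316772461, 17.61557388305664), 65.69721984863281)
[453. 241.] [440 229  36  34 485] ((683.5994873046875, -41.01255416870117), (27.467395782470703, 24.80898094177246), 30.04677391052246)
[246. 331.] [ 215  311   76   38 1359] ((493.0079345703125, -54.26998519897461), (24.588268280029297, 70.50823974609375), 35.711753845214844)
red 44 [305.6 337.5] [ 529.2 -112.4   59. ]
time: 21.78
tool_pos: [334.4, 273.4, 272.0]
tcp_rot: [-180.0, 0.1, 65.9]
ft_force: [-1.1, 0.1, 0.0]
finger_gap: 42.3
[162.5 145.9] 120 ((642.8646240234375, 278.694580078125), (37.48980712890625, 70.0090560913086), 34.65797424316406)
[247.  189.2] 338 ((546.1972045898438, 67.61107635498047), (99.09186553955078, 19.079614639282227), 66.25932312011719)
[304.6 214.6] 314 ((494.6587219238281, -66.97073364257812), (18.243988037109375, 90.35839080810547), 35.44194793701172)
[378.  284.1] 253 ((354.09197998046875, -238.63296508789062), (66.86467742919922, 63.47361755371094), 1.6566890478134155)
```

View pics/top2.png

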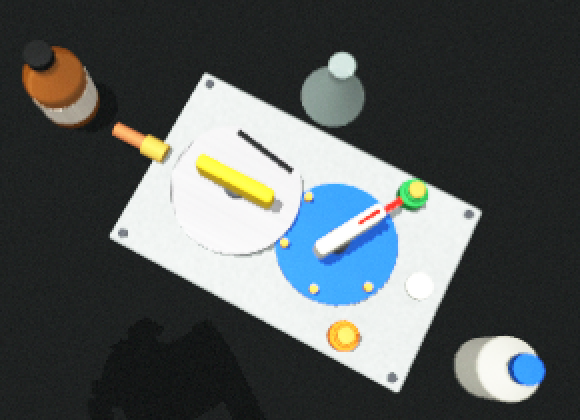

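The final top view shows the isolator bar in line with the selector's axis, the red pointer on the green port at (413,193), and the bottles and flask where they were. The gripper is clear, so I hand in.

```bash
python3 -c "
from bench import job; print(job.hand_in())"
```

```text
the job is handed in; nothing more can be done
None
```

The manifold is switched to the green port, and I handed the job in at about 22 s. I closed the isolator to about 1.39 rad, turned the selector about +60° onto green, then turned the isolator back until it reached its open stop.

**Selector:** my last pictures show the bar at about 125.4–125.7°, against a target of 125.5°. The red needle lies on the green port.

**Isolator:** its bar is at 65.7° by the wrist camera and 66.3° by the top camera, against a line to the selector of about 65.5°. The wrist torque rose to 0.62 N m at the end of the turn, which I took as the open stop.

**Bystanders:** the bottles and flask stand where they did, and the gripper is clear of everything.

**Forces:** the highest force I read between moves was about 22 N, while turning the selector. I did not log forces during the moves.

**Disagreements:** the top and wrist cameras differed by 3–4 mm on the handle positions, so I used values between them. My rough positions for the plate's corner holes put the isolator axis about 16 mm off, so I ignored those. The handle and port measurements agreed with each other.

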